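# Sort full cartridges from empty ones by hand weight

## Task

Three sealed cartridges that look alike stand in the white rack: two are full and heavy, one is empty and light, which only lifting them can tell. Push the two full ones fully home into the pockets of the blue dock, which grip them by a spring, and leave the empty one standing fully down in the rack. Be gentle: press with less than 25 N, keep the cartridges upright and never more than 150 mm above the bench, and leave everything else where it is.

Things in the scene. Friction and masses are not known exactly. Their poses are not given: they have to be found in the camera images.
- cartridge_a: one of three sealed cartridges that look alike: grey, square, 40 x 40 mm, 80 mm tall, orange top; origin at the centre of the underside, z up. Each is full (about 0.38 kg, within 50 g) or empty (about 0.12 kg, within 20 g); two of the three are full, one is empty. The core inside has a few mm of play and settles in half a second. Its foot stands 24 mm deep in a rack pocket, 56 mm show above
- cartridge_b: one of three sealed cartridges that look alike: grey, square, 40 x 40 mm, 80 mm tall, orange top; origin at the centre of the underside, z up. Each is full (about 0.38 kg, within 50 g) or empty (about 0.12 kg, within 20 g); two of the three are full, one is empty. The core inside has a few mm of play and settles in half a second. Its foot stands 24 mm deep in a rack pocket, 56 mm show above
- cartridge_c: one of three sealed cartridges that look alike: grey, square, 40 x 40 mm, 80 mm tall, orange top; origin at the centre of the underside, z up. Each is full (about 0.38 kg, within 50 g) or empty (about 0.12 kg, within 20 g); two of the three are full, one is empty. The core inside has a few mm of play and settles in half a second. Its foot stands 24 mm deep in a rack pocket, 56 mm show above
- rack: white storage rack, fixed to the bench, 72 mm (its x) by 262 mm (its y), 34 mm high, with three square pockets 43 x 43 mm in a row along its y, 80 mm apart; origin at the centre of its underside
- dock: blue loading dock, fixed to the bench, 80 mm (its x) by 170 mm (its y), 34 mm high, with a grey housing 40 mm high behind it (from 40 to 90 mm along its +x). Two square pockets 43 x 43 mm, 80 mm apart along its y, 24 mm deep, each with a spring pad in its +x wall. Origin at the centre of its underside
- rack_seat0 (a point): centre of the floor of rack pocket 0 (24 mm below the rack's top, 10 mm above the bench; a black rubber plate, firm up to 6 N, then giving 1 mm per 5 N, 4 mm at most); axes as the rack's; each pocket holds one cartridge at the start
- rack_seat1 (a point): centre of the floor of rack pocket 1 (24 mm below the rack's top, 10 mm above the bench; a black rubber plate, firm up to 6 N, then giving 1 mm per 5 N, 4 mm at most); axes as the rack's; each pocket holds one cartridge at the start
- rack_seat2 (a point): centre of the floor of rack pocket 2 (24 mm below the rack's top, 10 mm above the bench; a black rubber plate, firm up to 6 N, then giving 1 mm per 5 N, 4 mm at most); axes as the rack's; each pocket holds one cartridge at the start
- dock_seat0 (a point): centre of the floor of dock pocket 0 (24 mm below the dock's top, 10 mm above the bench; a black rubber plate, firm up to 6 N, then giving 1 mm per 5 N, 4 mm at most); axes as the dock's. A round steel pad in the +x wall (crest 12 mm above the floor) stands out 3.5 mm and presses with 3 to 5 N: a cartridge can stick part way and is pushed down (a few N, up to about 12) until it stands on the floor. Empty at the start
- dock_seat1 (a point): centre of the floor of dock pocket 1 (24 mm below the dock's top, 10 mm above the bench; a black rubber plate, firm up to 6 N, then giving 1 mm per 5 N, 4 mm at most); axes as the dock's. A round steel pad in the +x wall (crest 12 mm above the floor) stands out 3.5 mm and presses with 3 to 5 N: a cartridge can stick part way and is pushed down (a few N, up to about 12) until it stands on the floor. Empty at the start
- beaker: glass beaker, 70 mm wide, 90 mm high, bystander; origin at the centre of its foot
- dish: clear round dish with lid, 90 mm wide, 18 mm high, bystander; origin at the centre of its underside
- bottle: amber bottle with blue cap, 60 mm wide, 134 mm high, bystander; origin at the centre of its foot
- pipette: black hand pipette with yellow end, lying along its own x, from -123 to +115 mm, 26 mm wide, 24 mm high, bystander; origin on the bench under its middle
- marker: blue marker pen, lying along its own x, 120 mm long, 14 mm thick, bystander; origin on the bench under its middle
- tipbox: clear box with green lid, 85 x 120 mm, 54 mm high, bystander; origin at the centre of its underside

How it is judged:
By the outcome, as a careful person would: the job done as asked, in the order asked, and still so for the second after the job is handed in, with the robot touching nothing.
It also fails if it takes over 72 s, if anything falls off the work surface, if the arm or the gripper's body presses on something with over 40 N, if the wrist force passes 120 N, or if a joint passes its speed limit or range.

## Robot

A 7-joint arm with a two-finger parallel gripper is mounted at the origin on the work surface. World frame = base frame: x ahead of the robot, y to its left, z up, the work surface at z = 0. Lengths are in m, angles in rad, forces in N, time in s.
With the tool pointing down it reaches from about 0.35 to 0.775 m from the base axis. Payload 3.1 kg.
Tool frame: the origin (TCP) lies midway between the tips of the shut fingers; the grasp point (between the pads) lies robot.hold_point_z behind it (robot.hold_point_z is the distance from the TCP to the grasp point, in m); z points along the fingers, y is the direction in which the jaws open and shut (so a half turn about z gives the same grasp; the last joint's range is limited). The gripper opens to 85 mm and grips with 20 to 120 N. Pads are 22 mm wide; open, the fingers measure 114 mm over their backs; the gripper's body (76 mm by 85 mm) begins 54 mm behind the grasp point. The pads swing forward as they close: fully open they stand 13 mm farther back than shut.
Start: joints at [1.114, 0.311, 0.014, 1.512, -0.004, 1.319, -0.027], TCP at [0.222, -0.503, 0.231] pointing down, gripper open.
Joint ranges: [-2.7, 2.7], [-0.3, 1.91], [-1.27, 1.3], [0.12, 2.57], [-1.44, 4.58], [0.2, 2.03], [-3.05, 3.05]. Speed limits (rad/s): [2.79, 2.79, 3.14, 3.14, 3.14, 3.14, 3.14].

## Interface

Orientations are given as a unit quaternion [x, y, z, w].
In Python, from plant import robot gives the robot as it stands. Calls block until the motion is done:
- robot.reach(position, orientation): joint-space move of the TCP to a pose.
- robot.move_straight(position, rate=0.15, frame=None, until_force=None): straight line of the TCP; frame=None keeps the orientation; rate is the mean speed in m/s. With until_force (N) it stops when the force on the tool has changed by that much, and returns True; else False.
- robot.movej(angles): joint-space move.
- robot.ungrasp() and robot.clamp(grasp_force=None): open the fingers fully, or close them until they stop; grasp_force is the grip in N (None keeps the last).
- robot.wait(seconds).
- robot.ik(position, orientation): joint angles nearest the present ones, or None.
- robot.sense(): the state.
- robot.read_camera(name): name is "side" or "top" or "wrist"; returns the picture (400x640x3 uint8, red, green, blue); there is no depth.
- robot.camera_model(name): a dict with "fovy" (degrees; the focal length in pixels is half the picture's height over the tangent of half this angle, whatever the lens; pixels are square), "cx", "cy" (the principal point, pixels), "k1" (the pictures are not rectified: a ray, as slopes to the right and down, at radius r is drawn at 1 + k1 r^2 times it, then the intrinsics apply), "T" (4x4, takes a point from camera to world coordinates). Camera axes: x right, y up, looking along -z (the intrinsics and any distortion apply to the point x, -y, -z); pixel columns grow to the right and rows downward; lengths in m; the calibration is good to about 2 mm. A picture is of the moment at which its call begins: read the wrist's pose just before it. camera_model takes no time and is no camera call; for the wrist camera it gives the pose at the moment of the call.
A pose or a line that the arm cannot do raises robot.Unreachable and nothing moves.
- robot.hand_in(): hands the job in, once; it reports no verdict.
The state is a dict: "clock": time; "joint_positions": joint angles; "joint_vel": joint speeds; "joint_torque": joint torques, N m; "tcp_pos": TCP position; "orientation": TCP orientation; "contact_force": force on the tool from outside, world axes, zero at the start; "moment": the same for the moment, N m; "opening": opening from 0.0 (shut) to 1.0 (fully open).
Only numpy, scipy, OpenCV 4.12 (cv2) and the standard library are available. Lean on these libraries where they do the work, as an engineer would, in place of code of your own. Each camera call takes 0.05 s, during which the arm holds its last target.

## Working session

There is one attempt and no reset: what is moved stays moved. The work goes in short steps, each a Python script; the robot and the scene stay as the last script left them, time stands still between calls to the robot, and variables do not carry over. Pictures are saved under pics/ and viewed, and the job is handed in when it is done.

```bash
ls; mkdir -p pics; python3 - <<'E'
from plant import robot
import cv2
for n in ("top","side","wrist"):
    m=robot.camera_model(n); print(n,m)
    cv2.imwrite(f"pics/{n}0.png",robot.read_camera(n)[:,:,::-1])
print(robot.sense(),robot.hold_point_z)
E
```

```text
pics
top {'fovy': 43.27729356810184, 'cx': 334.1185902374923, 'cy': 210.62672359730786, 'k1': -0.018320423190886063, 'T': array([[-0.02397736,  0.98881033, -0.14723866,  0.33461696],
       [-0.99966646, -0.02512835, -0.00596178,  0.00891065],
       [-0.00959494,  0.1470466 ,  0.98908303,  1.43723063],
       [ 0.        ,  0.        ,  0.        ,  1.        ]])}
side {'fovy': 46.383255388226345, 'cx': 312.4899551909456, 'cy': 197.50559961380856, 'k1': -0.07108072012140385, 'T': array([[-0.74569076,  0.40261579, -0.53089153, -0.17970562],
       [-0.666281  , -0.44596641,  0.59764838,  0.80687555],
       [ 0.00386288,  0.79938381,  0.60080828,  0.83210224],
       [ 0.        ,  0.        ,  0.        ,  1.        ]])}
wrist {'fovy': 65.65870503627725, 'cx': 315.7711092453135, 'cy': 204.165155986923, 'k1': 0.008899935135656135, 'T': array([[ 0.4024996 ,  0.87276883,  0.27616778,  0.29273404],
       [-0.91541816,  0.38437616,  0.1194343 , -0.47267609],
       [-0.00191378, -0.30088126,  0.95365969,  0.37347669],
       [ 0.        ,  0.        ,  0.        ,  1.        ]])}
{'clock': 0.15, 'joint_positions': array([ 1.11430044,  0.31158126,  0.01401423,  1.51269417, -0.00441695,
        1.31923604, -0.02717693]), 'joint_vel': array([ 0.00055376, -0.00216098,  0.00171914, -0.00363289,  0.00044981,
       -0.00055943, -0.00162342]), 'joint_torque': array([ 6.06281556e-04, -3.80273294e+01,  1.46175348e-01, -2.30851024e+01,
        1.22155377e-02,  9.68146313e-03, -5.22336734e-06]), 'tcp_pos': array([ 0.22143229, -0.50283306,  0.23044692]), 'orientation': array([ 9.78561767e-01,  2.05951397e-01, -2.29287595e-04, -9.15670732e-04]), 'contact_force': array([-0.2910878 , -0.15913054,  0.33936087]), 'moment': array([-0.03699603,  0.0282493 , -0.01676548]), 'opening': 1.0003926560605094} 0.0187
```

View pics/top0.png

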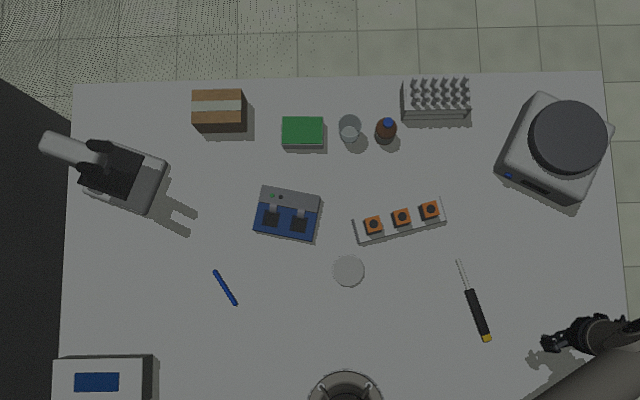

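View pics/side0.png

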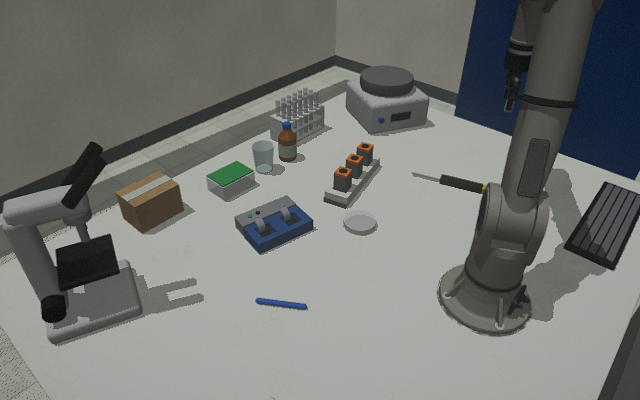

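View pics/wrist0.png

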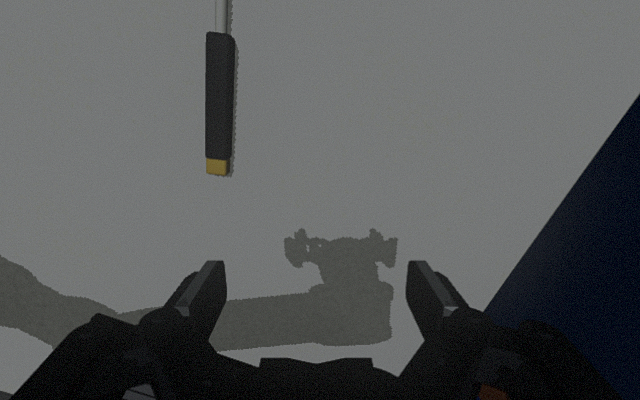

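The top view shows the three orange tops at about (373,225), (401,217) and (429,210). The blue dock is around (287,215) with its housing on the far side, and the clear dish at (348,270). The side view agrees. I'll measure these roughly first, then refine with the wrist camera.

```bash
cat > h.py <<'E'
from plant import robot
import numpy as np, cv2
from scipy.spatial.transform import Rotation as R
def ray(m,uv):
    f=200/np.tan(np.radians(m['fovy'])/2)
    K=np.array([[f,0,m['cx']],[0,f,m['cy']],[0,0,1.]])
    p=cv2.undistortPoints(np.array(uv,float).reshape(-1,1,2),K,np.array([m['k1'],0,0,0.])).reshape(-1,2)
    d=np.c_[p[:,0],-p[:,1],-np.ones(len(p))]@m['T'][:3,:3].T
    return m['T'][:3,3],d
def plane(m,uv,z):
    o,d=ray(m,uv); return o+d*((z-o[2])/d[:,2])[:,None]
def two(m1,u1,m2,u2):
    o1,d1=ray(m1,[u1]);o2,d2=ray(m2,[u2]);d1=d1[0]/np.linalg.norm(d1);d2=d2[0]/np.linalg.norm(d2)
    s=np.linalg.lstsq(np.c_[d1,-d2],o2-o1,rcond=None)[0]
    a=o1+s[0]*d1;b=o2+s[1]*d2; return (a+b)/2,np.linalg.norm(a-b)
def mask(im,c):
    h=cv2.cvtColor(im,cv2.COLOR_RGB2HSV)
    lo,hi={'orange':((5,120,90),(20,255,255)),'blue':((105,130,50),(125,255,255))}[c]
    return cv2.inRange(h,lo,hi)
def blobs(mk,amin=60):
    c,_=cv2.findContours(mk,cv2.RETR_EXTERNAL,cv2.CHAIN_APPROX_NONE)
    return [k for k in c if cv2.contourArea(k)>amin]
def down(yaw): # tool z down; tool y axis at yaw+90deg... tool x dir = yaw
    return (R.from_euler('z',yaw)*R.from_euler('x',np.pi)).as_quat()
E
python3 - <<'E'
from h import *
for n in ("top","side"):
    im=cv2.imread(f"pics/{n}0.png")[:,:,::-1].copy();m=robot.camera_model(n)
    for c,z in(('orange',.09),('blue',.034)):
        for k in blobs(mask(im,c)):
            r=cv2.minAreaRect(k); P=plane(m,[r[0]],z)[0]; B=plane(m,cv2.boxPoints(r),z)
            e=B[1]-B[0]; print(n,c,np.round(r[0],1),P.round(4),np.round([np.linalg.norm(e),np.linalg.norm(B[2]-B[1]),np.degrees(np.arctan2(e[1],e[0]))],3), np.hypot(*P[:2]).round(3))
E
```

```text
top orange [373.  223.6] [ 0.4972 -0.0868  0.09  ] [ 4.0000e-02  3.9000e-02 -7.7317e+01] 0.505
top orange [401.6 216. ] [ 0.5158 -0.1644  0.09  ] [ 4.0000e-02  3.9000e-02 -7.5407e+01] 0.541
top orange [430.2 208.7] [ 0.5338 -0.2425  0.09  ] [ 4.0000e-02  3.9000e-02 -7.5414e+01] 0.586
top blue [ 96. 382.] [0.0911 0.673  0.034 ] [ 1.2100e-01  4.7000e-02 -9.0968e+01] 0.679
top blue [224.5 287.2] [0.3376 0.3251 0.034 ] [ 1.2000e-02  1.1500e-01 -5.8699e+01] 0.469
top blue [284.4 221.1] [0.5174 0.1577 0.034 ] [  0.079   0.169 -11.333] 0.541
side orange [342.3 171.6] [ 0.4949 -0.0804  0.09  ] [ 5.3000e-02  4.9000e-02 -6.0763e+01] 0.501
side orange [353.8 158.6] [ 0.5132 -0.1579  0.09  ] [ 5.4000e-02  4.8000e-02 -6.0105e+01] 0.537
side orange [364.4 146.8] [ 0.5308 -0.2343  0.09  ] [ 5.1000e-02  4.7000e-02 -6.0831e+01] 0.58
side orange [284.  135.5] [ 0.7654 -0.1176  0.09  ] [ 3.30000e-02  5.90000e-02 -1.37963e+02] 0.774
side blue [281.  303.1] [0.32   0.3466 0.034 ] [ 1.4000e-02  1.1300e-01 -4.8727e+01] 0.472
side blue [277.6 223.6] [0.5175 0.1608 0.034 ] [ 1.92000e-01  8.80000e-02 -1.00824e+02] 0.542
side blue [522.7  82. ] [ 0.4026 -1.2341  0.034 ] [ 2.5200e-01  2.0000e-02 -7.1869e+01] 1.298
side blue [617.9  87.8] [ 0.0629 -1.4884  0.034 ] [  2.679   0.582 -78.623] 1.49
side blue [490.   64.5] [ 0.5999 -1.3299  0.034 ] [   0.445    2.022 -131.812] 1.459
```

```bash
python3 - <<'E'
from h import *
for nm,P,base in (('rack',(.5158,-.1644),13.2),('dock',(.5174,.1577),-11.3)):
  for off in (0,90,-90,180):
    for z in (.05,.30):
      q=robot.ik([*P,z],down(np.radians(base+off))); print(nm,off,z,None if q is None else np.round(q,2))
E
```

```text
rack 0 0.05 [ 0.47  0.48 -0.26  1.76  0.15  0.92 -1.19]
rack 0 0.3 [ 0.48  0.28 -0.28  1.39  0.08  1.48 -1.13]
rack 90 0.05 [ 0.65  0.52 -0.51  1.76  0.3   0.94  0.25]
rack 90 0.3 [ 0.64  0.3  -0.48  1.39  0.14  1.48  0.39]
rack -90 0.05 [ 0.27  0.46  0.01  1.77 -0.    0.91 -2.63]
rack -90 0.3 [ 0.36  0.27 -0.11  1.4   0.03  1.47 -2.66]
rack 180 0.05 [ 0.73  0.54 -0.61  1.75  0.37  0.96  1.77]
rack 180 0.3 [ 0.73  0.33 -0.62  1.38  0.19  1.49  1.92]
dock 0 0.05 [ 0.14  0.55 -0.65  1.75  0.39  0.97 -2.42]
dock 0 0.3 [ 0.3   0.38 -0.89  1.38  0.3   1.52 -2.34]
dock 90 0.05 [ 0.29  0.63 -0.87  1.75  0.55  1.03 -0.98]
dock 90 0.3 [ 0.34  0.41 -0.97  1.38  0.33  1.53 -0.8 ]
dock -90 0.05 [ 0.4   0.74 -1.08  1.74  0.72  1.11  2.03]
dock -90 0.3 [ 0.4   0.45 -1.08  1.38  0.39  1.54  2.3 ]
dock 180 0.05 [ 0.28  0.62 -0.85  1.75  0.54  1.02  0.6 ]
dock 180 0.3 [ 0.33  0.4  -0.95  1.38  0.32  1.52  0.78]
```

```bash
python3 - <<'E'
from h import *
print(robot.sense()['clock'])
robot.reach([.516,-.164,.26],down(np.radians(103.2)))
def shot(n):
    m=robot.camera_model('wrist'); im=robot.read_camera('wrist'); cv2.imwrite(f'pics/{n}.png',im[:,:,::-1]); np.savez(f'pics/{n}.npz',**m)
shot('w_rack')
robot.reach([.517,.158,.22],down(np.radians(78.7))); shot('w_dock')
print(robot.sense()['clock'],robot.sense()['contact_force'],robot.sense()['tcp_pos'])
E
```

```text
0.15
3.1333 [ 0.10471891 -1.30584605 -0.31225106] [0.51797837 0.15561202 0.21998544]
```

View pics/w_rack.png

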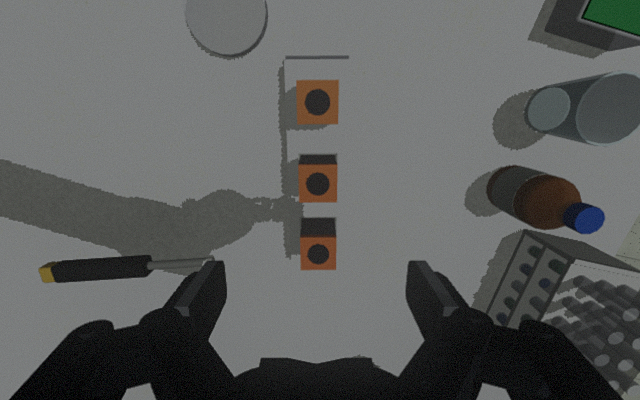

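View pics/w_dock.png

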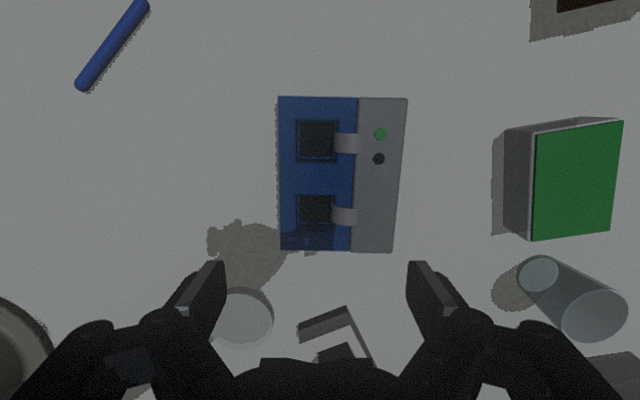

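```bash
cat > meas.py <<'E'
from h import *
def load(n):
    return cv2.imread(f'pics/{n}.png')[:,:,::-1].copy(),dict(np.load(f'pics/{n}.npz'))
def rep(m,k,z,tag):
    W=plane(m,k.reshape(-1,2),z)[:,:2].astype(np.float32)
    (c,s,a)=cv2.minAreaRect(W*1000); print(tag,'img',k.reshape(-1,2).mean(0).round(0),'c',np.round(c,1),'size',np.round(s,1),'ang',round(a,1)); return c
E
python3 - <<'E'
from meas import *
im,m=load('w_rack')
print(m['T'][:3,3])
for k in blobs(mask(im,'orange'),300): rep(m,k,.09,'orange')
im,m=load('w_dock')
bl=mask(im,'blue')
for k in blobs(bl,1500): rep(m,k,.034,'blue')
g=im.max(2); dk=(g<42).astype(np.uint8)*255
roi=np.zeros_like(dk); roi[100:250,280:352]=255
dk=cv2.morphologyEx(dk&roi,cv2.MORPH_OPEN,np.ones((5,5)))
for k in blobs(dk,300): rep(m,k,.034,'dark'); print(cv2.boundingRect(k))
cv2.imwrite('pics/crop.png',cv2.resize(im[85:260,265:415,::-1],None,fx=3.4,fy=3.4,interpolation=cv2.INTER_CUBIC)*1)
E
```

```text
[ 0.49869126 -0.09194251  0.40274231]
orange img [318. 253.] c [ 535.4 -244. ] size [38.9 39.4] ang 14.0
orange img [317. 183.] c [ 517.  -166.3] size [39.  39.8] ang 14.1
orange img [317. 102.] c [498.9 -88.4] size [39. 39.] ang 12.9
blue img [310. 155.] c [521.5 167. ] size [147.1  79.3] ang 77.3
dark img [315. 208.] c [512.  123.2] size [31.8 34.7] ang 77.6
(300, 195, 32, 28)
dark img [317. 137.] c [528.3 198. ] size [34.9 34.6] ang 77.6
(300, 122, 34, 35)
```

View pics/crop.png

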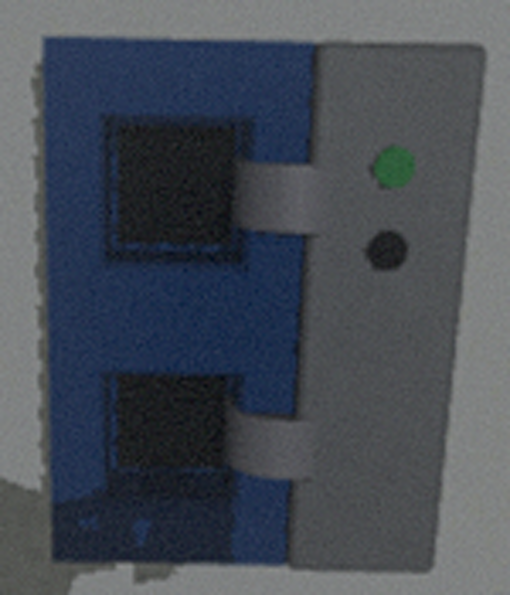

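```bash
python3 - <<'E'
from h import *
robot.reach([.517,.135,.16],down(np.radians(77.5))); robot.wait(.3)
m=robot.camera_model('wrist'); im=robot.read_camera('wrist'); cv2.imwrite('pics/w_dock2.png',im[:,:,::-1]); np.savez('pics/w_dock2.npz',**m)
s=robot.sense();print(s['clock'],s['tcp_pos'])
b=cv2.convertScaleAbs(im,alpha=2.2)
cv2.imwrite('pics/w_dock2b.png',b[:,:,::-1])
E
```

```text
3.85 [0.51775549 0.13597648 0.16134571]
```

View pics/w_dock2b.png

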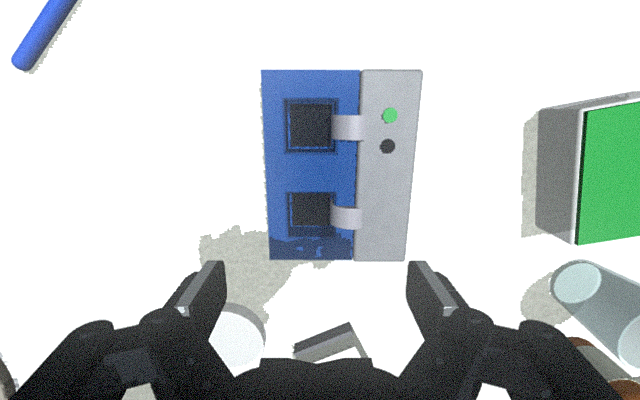

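```bash
python3 - <<'E'
from meas import *
for n in ('w_dock','w_dock2'):
    im,m=load(n); print(n,m['T'][:3,3].round(4))
    im2=cv2.medianBlur(im,3)
    h=cv2.cvtColor(im2,cv2.COLOR_RGB2HSV)
    bl=cv2.inRange(h,(105,80,15),(130,255,255)); roi=np.zeros_like(bl); roi[50:275,250:420]=255
    bl=cv2.morphologyEx(bl&roi,cv2.MORPH_CLOSE,np.ones((3,3)))
    k=max(blobs(bl,1500),key=cv2.contourArea)
    c=rep(m,k,.034,'blue')
    W=plane(m,cv2.convexHull(k).reshape(-1,2),.034)
    # edges of the hull, rotated in dock frame
    for a in (-11.3,-12,-12.6,-13.2):
        t=np.radians(a); u=np.array([[np.cos(t),np.sin(t)],[-np.sin(t),np.cos(t)]])
        L=W[:,:2]@u.T*1000; lo,hi=L.min(0),L.max(0); print(a,(hi-lo).round(1),(u.T@((lo+hi)/2)).round(1))
    # pocket mouths: dark rim in upscaled grey (crop to view)
    x0,y0=(275,85) if n=='w_dock2' else (280,110)
    cr=cv2.convertScaleAbs(im[y0:y0+160,x0:x0+100],alpha=3)
    if n=='w_dock2': cv2.imwrite('pics/pk.png',cv2.resize(cr[:,:,::-1],None,fx=3.7,fy=3.7,interpolation=cv2.INTER_CUBIC)); 
    g=cv2.GaussianBlur(im[:,:,2].astype(float),(3,3),0)
    for r0,r1 in (((105,140),(198,226)) if n=='w_dock2' else ((125,150),(198,220))):
        print('cols',x0-5,g[r0:r1,x0-5:x0+75].mean(0).round(0).astype(int))
    cc=slice(292,325) if n=='w_dock2' else slice(302,328)
    print('rows',g[80:275,cc].mean(1).round(0).astype(int))
E
```

```text
w_dock [0.5337 0.2309 0.363 ]
blue img [316. 171.] c [519.3 156.7] size [169.4  80.7] ang 77.8
-11.3 [ 83.  170.1] [519.4 156.6]
-12 [ 81.3 169.5] [519.3 156.7]
-12.6 [ 81.  169.1] [519.2 156.7]
-13.2 [ 81.9 169.6] [519.3 156.7]
cols 275 [110  92  83  82  83  83  84  83  83  83  83  83  83  83  83  82  82  82
  80  72  61  52  55  62  55  41  35  35  35  35  35  34  34  33  33  33
  33  33  32  32  33  33  32  32  33  32  31  31  32  32  32  32  32  32
  31  30  29  30  36  45  51  54  57  62  68  73  76  78  79  80  81  81
  83  85  87  88  89  90  91  88]
cols 275 [127 115  95  82  80  80  79  79  79  79  79  80  80  80  79  79  79  79
  78  73  62  54  59  62  50  37  32  31  32  32  32  31  31  31  31  30
  31  31  31  31  31  30  30  30  31  30  30  30  30  30  29  29  29  28
  28  31  39  46  50  54  60  66  71  74  75  76  76  77  77  78  80  80
  81  81  81  79  73  72  77  81]
rows [130 130 130 129 129 129 130 130 130 129 129 130 130 130 129 123 107  91
  85  86  86  86  86  85  85  85  84  84  84  84  83  83  83  83  83  83
  83  82  74  64  56  48  39  33  32  33  33  34  
[... 1430 characters left out ...]
54  48  37  31  31  31  32  32  33  34  33  32  33  33
  33  32  32  32  32  32  32  32  32  32  32  32  31  31  31  32  32  32
  32  32  31  31  31  31  31  31  31  31  31  35  50  66  64  48  41  45
  56  67  71  75  79  80  80  80  80  80  80  80  80  79  79  80  79  79
  79  80  80  80  80  80  80  80  79  79  79  79  79  79  79  79  79  79
  80  80  78  69  52  38  31  29  30  30  30  30  31  31  31  31  30  30
  31  31  30  31  31  31  31  31  31  31  31  31  31  31  32  32  31  32
  35  45  52  47  43  42  42  43  42  42  42  44  51  60  62  58  54  53
  52  52  52  52  56  60  62  61  58  57  56  57  57  57  56  54  54  62
  75  85  90  95 102 107 109 114 122 130 134 134 134 134 134]
```

View pics/pk.png

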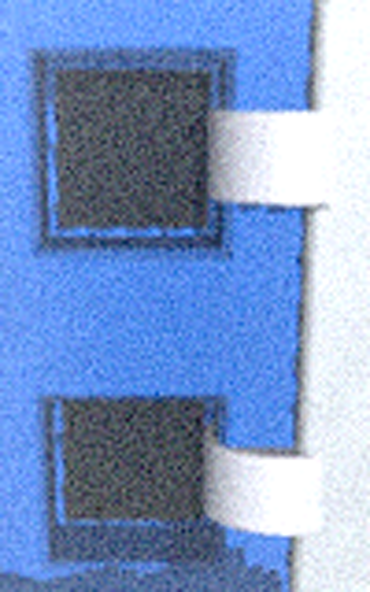

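Two wrist views agree on the dock: centre (0.5192, 0.1566), measured top 169×81 mm, yaw about -12.5°. The cartridge spacing of 79.9 mm gives a rack yaw of 13.2°. The pocket mouths look chamfered. Next I'll grasp and weigh cartridge a, the one nearest the dock.

```bash
cat > act.py <<'E'
from h import *
RY=np.radians(13.2); DY=np.radians(-12.5)
C={'a':np.array([.4989,-.0884]),'b':np.array([.5170,-.1663]),'c':np.array([.5354,-.2440])}
dc=np.array([.5192,.1566]); dy=np.array([-np.sin(DY),np.cos(DY)])
D={'hi':dc+.04*dy,'lo':dc-.04*dy}
rx=np.array([np.cos(RY),np.sin(RY)])
GZ=.0513
def avgF(n=5):
    f=[]
    for _ in range(n): f.append(robot.sense()['contact_force']); robot.wait(.03)
    return np.mean(f,0)
def st(t=''):
    s=robot.sense(); print(t,'t',round(s['clock'],2),'tcp',s['tcp_pos'].round(4),'F',s['contact_force'].round(2),'M',s['moment'].round(2),'op',round(s['opening'],3))
    return s
def weigh(k,lift=.031,force=50):
    p=C[k]; q=down(RY+np.pi/2)
    robot.reach([*p,.14],q)
    hit=robot.move_straight([*p,GZ],rate=.1,until_force=8); robot.wait(.2); s=st(f'down {hit}')
    if hit: return
    f0=avgF(); robot.clamp(force); s=st('clamp'); 
    robot.move_straight([*p,GZ+lift],rate=.08); robot.wait(.7); f1=avgF(); st('lifted')
    print('f0',f0.round(2),'f1',f1.round(2),'kg',((f0-f1)[2]/9.81).round(3)); 
E
python3 - <<'E'
from act import *
weigh('a')
m=robot.camera_model('wrist'); im=robot.read_camera('wrist'); cv2.imwrite('pics/w_a.png',im[:,:,::-1]); np.savez('pics/w_a.npz',**m)
E
```

```text
down False t 5.98 tcp [ 0.4994 -0.0885  0.0519] F [-0.13 -0.2  -0.29] M [-0.02 -0.02 -0.  ] op 1.0
clamp t 6.63 tcp [ 0.4988 -0.0884  0.0515] F [-2.15  0.27  2.67] M [ 0.02  0.21 -0.03] op 0.459
lifted t 8.03 tcp [ 0.4989 -0.0884  0.0823] F [-0.2  -0.27 -3.3 ] M [-0.02  0.06  0.01] op 0.463
f0 [0.16 0.22 0.04] f1 [-0.16  0.48 -3.75] kg 0.386
```

View pics/w_a.png

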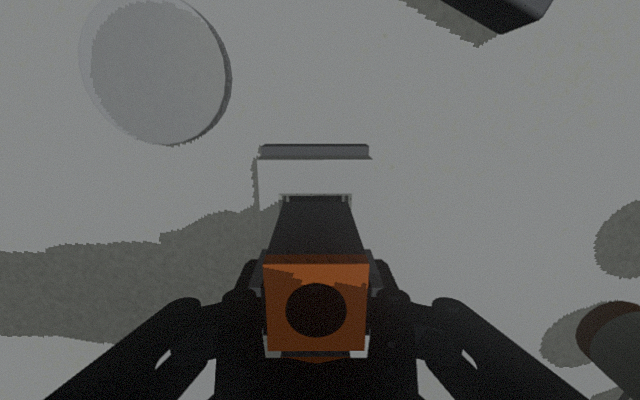

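Cartridge a is full at 0.386 kg and hangs straight in the grip, its top at about (316,308). I'll check its offset in the hand.

```bash
python3 - <<'E'
from meas import *
im,m=load('w_a')
h=cv2.cvtColor(cv2.medianBlur(im,3),cv2.COLOR_RGB2HSV); mk=cv2.inRange(h,(4,120,40),(20,255,255)); mk[:240]=0
k=max(blobs(mk,300),key=cv2.contourArea)
print(cv2.boundingRect(k))
W=plane(m,k.reshape(-1,2),.121)[:,:2]*1000
t=np.radians(13.2); u=np.array([[np.cos(t),np.sin(t)],[-np.sin(t),np.cos(t)]])
L=(W-[498.9,-88.4])@u.T; print(L.min(0),L.max(0))
# orange side face at far edge: rows profile through centre column
g=im[:,:,0].astype(int); print([(r,g[r,300:312].mean().round(0)) for r in range(240,275,3)],[(r,g[r,300:312].mean().round(0)) for r in range(340,366,3)])
E
```

```text
(262, 254, 108, 98)
[-19.81872647 -20.65043602] [20.61823161 23.7559384 ]
[(240, np.float64(34.0)), (243, np.float64(33.0)), (246, np.float64(33.0)), (249, np.float64(33.0)), (252, np.float64(30.0)), (255, np.float64(58.0)), (258, np.float64(55.0)), (261, np.float64(53.0)), (264, np.float64(104.0)), (267, np.float64(125.0)), (270, np.float64(125.0)), (273, np.float64(124.0))] [(340, np.float64(75.0)), (343, np.float64(74.0)), (346, np.float64(74.0)), (349, np.float64(76.0)), (352, np.float64(22.0)), (355, np.float64(23.0)), (358, np.float64(53.0)), (361, np.float64(36.0)), (364, np.float64(11.0))]
```

```bash
cat >> act.py <<'E'
def carry(k,d,via=()):
    q=down(DY+np.pi/2)
    s=robot.sense()['tcp_pos']; robot.move_straight([s[0],s[1],.0955],rate=.1)
    for v in via: robot.move_straight([*v,.0955],rate=.2)
    robot.move_straight([*D[d],.0955],rate=.2,frame=q)
    robot.move_straight([*D[d],.0795],rate=.08); robot.wait(.3); st('over')
def insert(d,off=(0,0),zt=GZ-.001,lim=15):
    p=D[d]+np.array(off)
    hit=robot.move_straight([*p,zt],rate=.025,until_force=lim); s=st(f'insert hit={hit}'); return hit
E
python3 - <<'E'
from act import *
carry('a','hi'); print(insert('hi'))
robot.wait(.2); st()
E
```

```text
over t 10.59 tcp [0.5281 0.1958 0.0799] F [ 0.53  0.05 -4.11] M [0.01 0.05 0.02] op 0.463
insert hit=False t 11.91 tcp [0.5269 0.1957 0.051 ] F [-7.92 -0.57  4.97] M [-0.04  1.59 -0.05] op 0.461
False
 t 12.11 tcp [0.5269 0.1957 0.051 ] F [-6.17 -0.29  4.91] M [0.02 1.64 0.03] op 0.466
```

```bash
python3 - <<'E'
from act import *
p=D['hi']
print(robot.move_straight([*p,GZ-.004],rate=.02,until_force=8)); st('push'); robot.wait(.3); st()
m=robot.camera_model('wrist'); im=robot.read_camera('wrist'); cv2.imwrite('pics/w_ins.png',im[:,:,::-1]); np.savez('pics/w_ins.npz',**m)
cv2.imwrite('pics/side1.png',cv2.resize(robot.read_camera('side')[120:290,200:420,::-1],None,fx=3.5,fy=3.5,interpolation=cv2.INTER_CUBIC))
E
```

```text
True
push t 12.32 tcp [0.5268 0.1957 0.0498] F [-1.58 -0.75  9.37] M [-0.28  0.41 -0.03] op 0.463
 t 12.62 tcp [0.5268 0.1957 0.0499] F [-2.43 -0.6   7.67] M [-0.21  0.35 -0.01] op 0.465
```

View pics/w_ins.png

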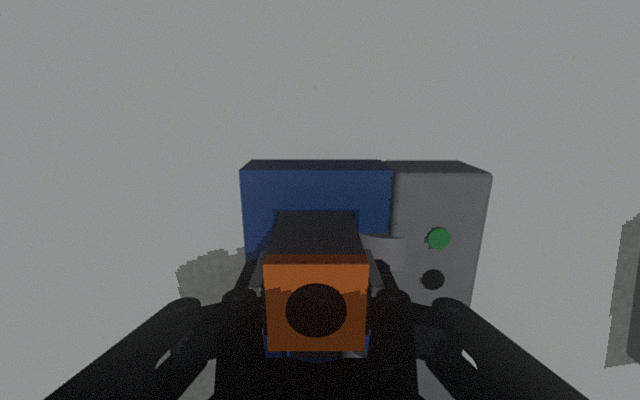

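View pics/side1.png

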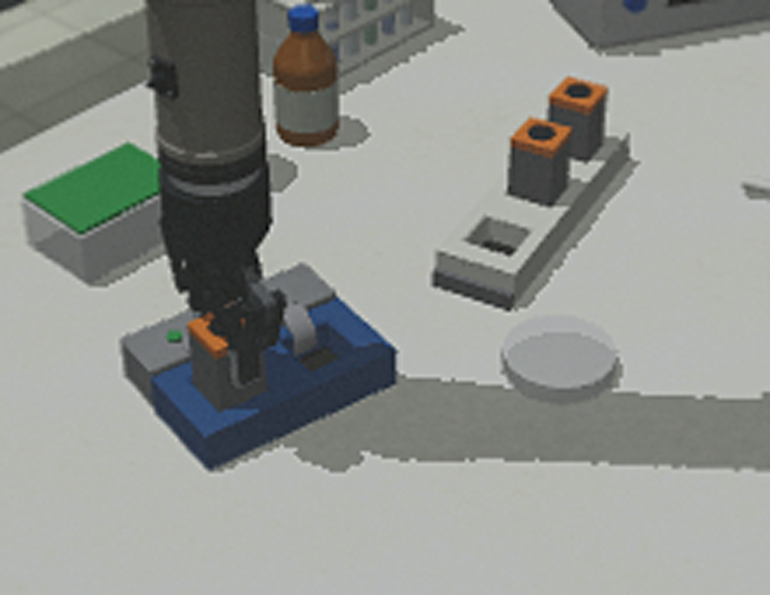

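The cartridge is down in the far pocket. In the side view its shoulder looks level with the dock top. I'll release it and press the top with shut fingers, which both seats it and measures its height.

```bash
cat >> act.py <<'E'
def release_up():
    robot.ungrasp(); s=robot.sense()['tcp_pos']; robot.move_straight([s[0],s[1],.13],rate=.15)
def press(p,lim,q=None):
    # shut fingers press on the top
    robot.clamp(20); 
    robot.move_straight([*p,.097],rate=.12); robot.wait(.25); f0=avgF(3)
    hit=robot.move_straight([*p,.083],rate=.02,until_force=lim); s=st(f'press hit={hit} dFz={robot.sense()["contact_force"][2]-f0[2]:.1f}')
    s=robot.sense()['tcp_pos']; robot.move_straight([s[0],s[1],.13],rate=.15); robot.ungrasp()
E
python3 - <<'E'
from act import *
release_up(); st('rel'); 
p=D['hi'] 
press(p,12); st()
E
```

```text
rel t 13.94 tcp [0.5222 0.1952 0.1293] F [ 0.09 -0.57  0.09] M [-0.07  0.02  0.03] op 1.004
press hit=True dFz=7.8 t 16.02 tcp [0.5284 0.1959 0.0887] F [-1.9  -0.38  7.99] M [-0.23  0.42  0.01] op 0.004
 t 17.23 tcp [0.5284 0.1959 0.1301] F [ 0.21 -0.68 -0.24] M [ 0.01 -0.04  0.03] op 0.998
```

```bash
python3 - <<'E'
from act import *
im=robot.read_camera('side'); cv2.imwrite('pics/side2.png',cv2.resize(im[120:290,200:420,::-1],None,fx=3.5,fy=3.5,interpolation=cv2.INTER_CUBIC))
E
```

```text
(no output)
```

View pics/side2.png

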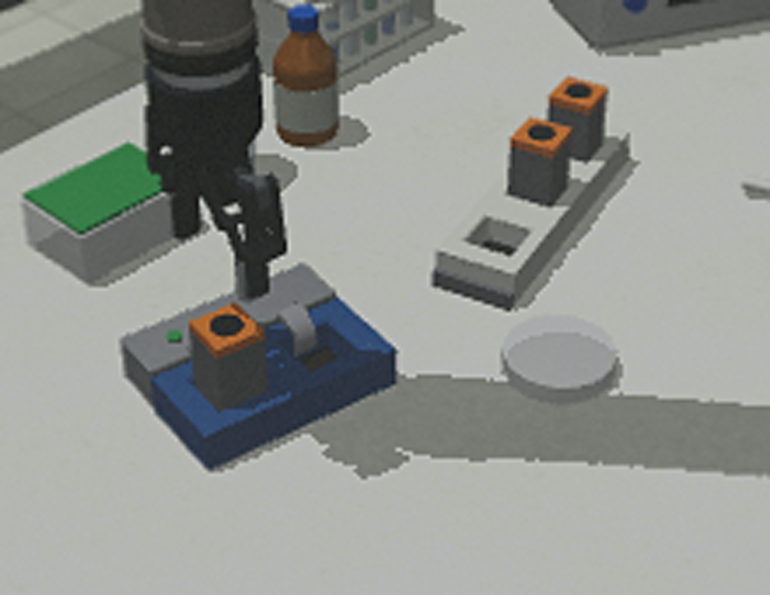

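Cartridge a stands upright and home in the far pocket, with its top at 88.7 mm under about 8 N. Next I'll weigh b.

```bash
python3 - <<'E'
from act import *
weigh('b')
E
```

```text
down False t 19.88 tcp [ 0.5175 -0.1665  0.052 ] F [ 0.55  0.89 -0.69] M [ 0.02 -0.03  0.03] op 0.995
clamp t 20.52 tcp [ 0.517  -0.1663  0.0514] F [-1.79 -0.01  1.81] M [ 0.01  0.06 -0.  ] op 0.466
lifted t 21.93 tcp [ 0.517  -0.1663  0.0823] F [ 0.23 -0.37 -1.48] M [-0.05  0.03 -0.05] op 0.466
f0 [-0.01  0.39  0.15] f1 [-0.09  0.05 -1.38] kg 0.156
```

Cartridge b reads 0.156 kg, so it's the empty one. It goes back down into its rack pocket, and I'll press it lightly to confirm it's fully down.

```bash
python3 - <<'E'
from act import *
p=C['b']
print(robot.move_straight([*p,GZ-.001],rate=.04,until_force=8)); st('low')
release_up(); press(p,8); st()
E
```

```text
True
low t 22.71 tcp [ 0.5163 -0.1662  0.0509] F [-1.04 -0.14  6.48] M [0.03 0.32 0.01] op 0.464
press hit=True dFz=9.8 t 25.95 tcp [ 0.5177 -0.1664  0.0893] F [-1.94  0.42  9.34] M [ 0.12  0.43 -0.  ] op 0.002
 t 27.16 tcp [ 0.5177 -0.1664  0.13  ] F [ 0.03 -0.15 -0.5 ] M [ 0.03 -0.    0.05] op 1.0
```

```bash
python3 - <<'E'
from act import *
weigh('c')
E
```

```text
down False t 28.81 tcp [ 0.536  -0.2442  0.0521] F [ 0.31 -0.1  -0.13] M [-0.02 -0.07  0.01] op 1.003
clamp t 29.46 tcp [ 0.5353 -0.244   0.0514] F [-0.75 -0.22  1.04] M [-0.02  0.1   0.03] op 0.463
lifted t 30.87 tcp [ 0.5354 -0.244   0.0823] F [ 0.46 -0.87 -3.45] M [-0.02 -0.07  0.02] op 0.466
f0 [ 0.5   0.14 -0.01] f1 [-0.17  0.63 -4.03] kg 0.41
```

Cartridge c is full at 0.41 kg. I'll carry it around the front of the rack to the near dock pocket.

```bash
python3 - <<'E'
from act import *
carry('c','lo',via=[C['c']-.1*rx,(.42,-.06)])
hit=insert('lo'); robot.wait(.2); st()
if not hit:
    print(robot.move_straight([*D['lo'],GZ-.003],rate=.02,until_force=8)); st('push')
E
```

```text
over t 34.79 tcp [0.5108 0.1177 0.0799] F [-0.37  0.18 -3.96] M [-0.01  0.06 -0.01] op 0.465
insert hit=False t 36.11 tcp [0.5096 0.1175 0.0509] F [-6.39  0.63  5.01] M [0.04 1.58 0.02] op 0.461
 t 36.31 tcp [0.5096 0.1175 0.0509] F [-6.75  0.17  4.94] M [ 0.04  1.63 -0.08] op 0.46
False
push t 36.56 tcp [0.5096 0.1175 0.0496] F [-7.59 -0.18  9.52] M [-0.05  1.99  0.04] op 0.46
```

```bash
python3 - <<'E'
from act import *
release_up(); st('rel'); press(D['lo'],12); st()
im=robot.read_camera('side'); cv2.imwrite('pics/side3.png',cv2.resize(im[120:290,200:420,::-1],None,fx=3.5,fy=3.5,interpolation=cv2.INTER_CUBIC))
E
```

```text
rel t 37.77 tcp [0.5104 0.1171 0.1293] F [-1.17  0.18  0.74] M [0.02 0.01 0.04] op 0.996
press hit=True dFz=9.6 t 39.84 tcp [0.511  0.1177 0.0885] F [-1.98 -0.79  9.8 ] M [-0.18  0.48 -0.04] op 0.0
 t 41.06 tcp [0.5111 0.1177 0.13  ] F [-0.03  0.43  0.09] M [-0.01  0.01 -0.02] op 0.999
```

View pics/side3.png

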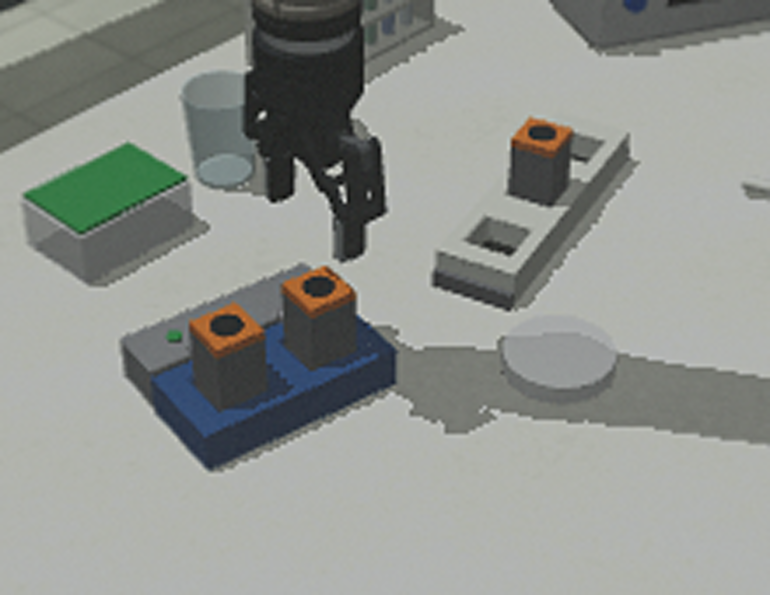

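```bash
python3 - <<'E'
from act import *
robot.move_straight([.511,.1177,.25],rate=.2); robot.wait(.3)
m=robot.camera_model('wrist'); im=robot.read_camera('wrist'); cv2.imwrite('pics/w_end.png',im[:,:,::-1])
for k in blobs(mask(im,'orange'),300):
    W=plane(m,k.reshape(-1,2),.09)[:,:2]*1000; print(np.round(cv2.minAreaRect(W.astype(np.float32))[0],1),np.round(cv2.minAreaRect(W.astype(np.float32))[1:][0],1),cv2.minAreaRect(W.astype(np.float32))[2])
print(D)
im=robot.read_camera('top'); cv2.imwrite('pics/top_end.png',im[:,:,::-1]); mt=robot.camera_model('top')
o=cv2.imread('pics/top0.png')[:,:,::-1]
d=(cv2.absdiff(im,o.copy()).max(2)>60).astype(np.uint8)*255
d=cv2.morphologyEx(d,cv2.MORPH_OPEN,np.ones((3,3)))
for k in blobs(d,20): print('diff',cv2.boundingRect(k))
st()
E
```

```text
[508.6 117.5] [39.3 39.6] 77.4802474975586
[526.1 195.6] [38.6 40. ] 77.46312713623047
{'hi': array([0.52785758, 0.19565184]), 'lo': array([0.51054242, 0.11754816])}
diff (624, 393, 12, 7)
diff (534, 313, 106, 87)
diff (295, 294, 8, 15)
diff (305, 287, 98, 113)
diff (317, 230, 18, 36)
diff (433, 201, 6, 14)
 t 42.26 tcp [0.5107 0.1176 0.2494] F [-0.73  0.55  1.25] M [0.03 0.04 0.02] op 1.003
```

View pics/w_end.png

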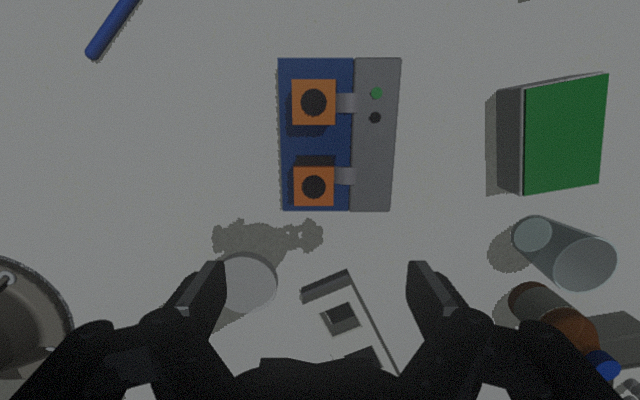

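View pics/top_end.png

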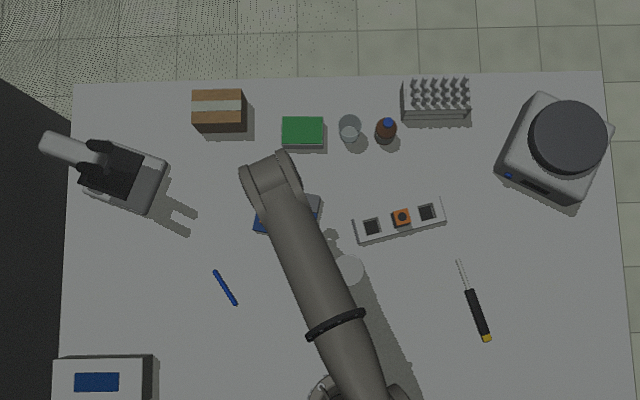

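The wrist view shows both cartridges square in the dock, at about (313,102) and (313,187). Their tops sit 1.5–2 mm toward -x, as expected with the pads pressing them against that wall. In the top view the bystanders are where they started, and b stands alone in the rack at (401,217).

```bash
python3 -c "
from plant import robot
robot.hand_in()"
```

```text
the job is handed in; nothing more can be done
```

The two full cartridges, a and c, are in the dock. The empty one, b, is back in its rack pocket, and I handed the job in at about 42 s of the 72 s allowed.

- **Weights:** a read 0.386 kg, b 0.156 kg and c 0.41 kg. The 0.156 kg is slightly above the stated range for an empty cartridge. I put that down to force noise, since it is far below a full one.
- **Seating:** I pressed each top with shut fingers at 8–10 N. The tops stopped at 88.7 mm (a), 88.5 mm (c) and 89.3 mm (b), against 90 mm nominal. That fits all three being fully down.
- **Force and height:** The highest upward force I read was about 10 N, and the cartridge tops stayed below about 136 mm.
- **Final pictures:** Both docked cartridges stand upright and square, 80 mm apart, about 2 mm toward the wall opposite the spring pads, as expected. No bystander had visibly moved in the top view, except that the arm hid part of the dish there.
- **Disagreements:** The top and wrist cameras differed by about 2 mm, which is within calibration, and I used the wrist camera. After releasing a, the arm read about 5 mm off in x. I could not explain it, but the later pictures showed a upright.

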